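# Gauge a clamp knob's thread and sort it

### The arm

A 6-joint arm with a two-finger parallel gripper is mounted at the origin on the work surface. World frame = base frame: x ahead of the robot, y to its left, z up, the work surface at z = 0. Lengths are in m, angles in rad, forces in N, time in s.
With the tool pointing down it reaches from about 0.35 to 0.975 m from the base axis. Payload 4.9 kg.
Tool frame: the origin (TCP) lies at the very end of the fingers, on their centre line; the grasp point (between the pads) lies 19 mm behind it; x points along the fingers, y is the direction in which the jaws open and shut, and the axes are right-handed (so a half turn about x gives the same grasp; the last joint's range is limited). The gripper opens to 85 mm and grips with 20 to 120 N. Pads are 22 mm wide; open, the fingers measure 114 mm over their backs; the gripper's body (76 mm by 85 mm) begins 54 mm behind the grasp point. The pads swing forward as they close: fully open they stand 13 mm farther back than shut.
Start: joints at [1.142, 0.053, 1.613, -0, 1.476, -0.119], TCP at [0.191, 0.595, 0.231] pointing down, gripper open.
Joint ranges: [-3.01, 3.01], [-1.01, 2.22], [0.06, 2.58], [-1.02, 4.17], [0.09, 2.62], [-3.14, 3.14]. Speed limits (rad/s): [2.57, 2.57, 3.14, 3.14, 3.14, 3.14].

### API

Orientations are given as a rotation vector (axis times angle).
In Python, from station import ctrl, get_image, calibration, finish_job, search_frame, cut_out, mark_of gives the robot as it stands. The module is installed in compiled form; this text tells all that it offers.
- The arm moves only by the tool arm_command, never from a script. Its argument "plan" is a list that holds one entry, the list of rows, each a list of 7 numbers: the shift along the tool's x, y, z in m, then the turn, a rotation vector about the tool's x, y, z in degrees, then the finger opening in m, from 0 to 0.0854. A call has 1 to 20 rows; each row shifts and turns the pose as measured when the row begins, along the tool's axes as they then stand; what a row does not reach is not made up. A row lasts 1/12 s, in which the tool goes at most 41.7 mm and 7.16 degrees, less where a joint would pass 70% of its speed; a pose out of reach is approached as far as the arm can. A call with a gripper value outside its range is refused whole. The fingers move at their own pace and stop on an object; "squeeze" is the grip in N (left out, the last holds). Time passes only in rows, so rows that do not move let the fingers close. It gives the time, the measured TCP pose, the force and the opening at its end, in the units of the state.
- ctrl.get_obs(): the state, without advancing time (a new reading comes with each control period).
- get_image(name): name is "side" or "top" or "wrist"; returns the picture (384x512x3 uint8, red, green, blue); there is no depth.
- calibration(name): a dict with "fx", "fy", "cx", "cy" (pixels), "cam_to_world" (4x4, takes a point from camera to world coordinates); the wrist camera has in their place "hand_eye" (4x4, takes a point from camera to tool coordinates, whose origin is the TCP and whose axes are the tool frame's). Camera axes: x right, y down, z forward; pixel columns grow to the right and rows downward; lengths in m; the calibration is good to about 2 mm. A picture is of the moment at which its call begins: read the wrist's pose just before it. calibration takes no time and is no camera call.
- finish_job(): hands the job in, once; it reports no verdict.
Trained networks look in the newest picture that a camera, given by its name, has taken for a name from the list of things; names that differ only in an ending like _2 or _b are one class to them, and where a whole thing is asked for, a point or a joint stands for the part that bears it (a point fixed in the world has none). Each returns a list of dicts, best first, with "conf" (0 to 1); they miss things now and then, are a little off and sometimes report something else, mostly with a low value. They report only what shows in the picture. A call takes as long as a camera call.
- search_frame(camera, thing): "at" ([x, y, z] in m, in the coordinates of the camera as it stood for that picture, good to about 4 mm: the middle of the surface that is visible of it).
- cut_out(camera, thing): "mask" (384x512 bool, what is visible of it).
- mark_of(camera, thing): "at" ([x, y, z] in m, in the coordinates of the camera as it stood for that picture, good to about 4 mm: a listed point, or the origin of a listed thing).
The state is a dict: "t": time; "q": joint angles; "dq": joint speeds; "effort": joint torques, N m; "tool_pos": TCP position; "tool_rot": TCP orientation; "contact_force": force on the tool from outside, world axes, zero at the start; "wrist_torque": the same for the moment, N m; "opening": finger opening in m.
Only numpy, scipy, OpenCV 4.12 (cv2) and the standard library are available. Lean on these libraries where they do the work, as an engineer would, in place of code of your own. Each camera call takes 0.05 s, during which the arm holds its last target. There are 200 camera calls.

### The job

The clamp knob in the yellow test nest has only been started on its plug gauge: without lifting it out of the nest, turn it clockwise as far as it will go. Then lift the knob together with its gauge and set it down upright, not dropped, in the green tray if it went fully home, or in the red tray if it stopped short. Leave the other knob, waiting in the grey nest, as it is.

Things in the scene. Friction and masses are not known exactly. Their poses are not given: they have to be found in the camera images.
- knob_1 (a point): Knob 1: centre (half-way up) of a round black clamp knob, 40 mm diameter, 28 mm tall, z up, white pointer line on top, started on the stud of its plug gauge. This point is 46 mm above the gauge's underside when just started, 42 mm when home. Turning clockwise (seen from above) screws it down 3.1 mm per rad with slight drag (0.06 N m); at its stop it just slips in the fingers.
- knob_2 (a point): Knob 2: same looks, size and point as knob 1. Either of them may stand in either nest.
- turn_1 (a joint): clockwise turn of knob_1 on its gauge, rad; starts at 0 to 0.2. A good knob goes fully home at 1.3; a faulty one binds at about 0.55. Only turning tells which it is. Stays where it is left.
- turn_2 (a joint): clockwise turn of knob_2 on its gauge, rad; starts at 0 to 0.2. A good knob goes fully home at 1.3; a faulty one binds at about 0.55. Only turning tells which it is. Stays where it is left.
- gauge_1: loose plug gauge of knob 1: aluminium block 60 x 60 x 18 mm, brass shoulder on top (10 mm high, 33 mm diameter), stud. Origin at the centre of its underside, z up. Knob and gauge lift together (0.2 to 0.4 kg). Home: knob down at the shoulder, no red band showing between them, white pointer at the green mark on the block's +x side.
- gauge_2: the same under knob 2
- fixture: fixed plywood gauging board, 110 (x) x 260 (y) x 12 mm, origin under its centre, z up. Two square nests with rims 10 mm high hold the gauges (2 mm play each side, lift straight up): yellow test nest centred at y = -75 mm, grey waiting nest at y = +75 mm in this frame; nest floors 12 mm above the table.
- green_tray: green open tray, fixed, outer 140 x 140 mm, 25 mm high, walls 5 mm, inner floor 5 mm above the table; origin under its centre, z up
- red_tray: red open tray, fixed, outer 140 x 140 mm, 25 mm high, walls 5 mm, inner floor 5 mm above the table; origin under its centre, z up

How it is judged:
On the way:
1. the knob in the yellow test nest has been turned as far as it will go, its gauge still in the nest (((value of joint turn_1 above 1.13 rad and x of knob_1 in the frame of fixture between -0.015 and 0.015 m and y of knob_1 in the frame of fixture between -0.09 and -0.06 m and height (world z) of knob_1 below 0.072 m) or (value of joint turn_2 above 0.4 rad and x of knob_2 in the frame of fixture between -0.015 and 0.015 m and y of knob_2 in the frame of fixture between -0.09 and -0.06 m and height (world z) of knob_2 below 0.072 m))), for 0.2 s.
At the end, for the whole second after the job is handed in: The knob from the yellow nest, turned to its stop (within 9 degrees), stands at rest, upright within 10 degrees, within 40 mm of the centre of the right tray: green if home (1.3 rad), red if it bound near 0.55 rad. The other is still in the grey nest (12 mm), not turned past 0.35 rad (((value of joint turn_1 above 1.13 rad and x of knob_1 in the frame of green_tray between -0.04 and 0.04 m and y of knob_1 in the frame of green_tray between -0.04 and 0.04 m and height (world z) of knob_1 below 0.06 m and angle between knob_1's own z axis and vertical below 0.17 rad and linear speed of gauge_1 below 0.02 m/s and x of knob_2 in the frame of fixture between -0.012 and 0.012 m and y of knob_2 in the frame of fixture between 0.063 and 0.087 m and height (world z) of knob_2 below 0.066 m and angle between knob_2's own z axis and vertical below 0.1 rad and value of joint turn_2 below 0.35 rad) or (value of joint turn_2 above 0.4 rad and x of knob_2 in the frame of red_tray between -0.04 and 0.04 m and y of knob_2 in the frame of red_tray between -0.04 and 0.04 m and height (world z) of knob_2 below 0.06 m and angle between knob_2's own z axis and vertical below 0.17 rad and linear speed of gauge_2 below 0.02 m/s and x of knob_1 in the frame of fixture between -0.012 and 0.012 m and y of knob_1 in the frame of fixture between 0.063 and 0.087 m and height (world z) of knob_1 below 0.066 m and angle between knob_1's own z axis and vertical below 0.1 rad and value of joint turn_1 below 0.35 rad))); the robot touches nothing.
It fails at once if a gauge let go of while more than 25 mm above the tray floor and clear of its nest (dropped) ((height (world z) of gauge_1 above 0.032 m and contact force between the fingers and gauge_1 below 0.1 N) or (height (world z) of gauge_2 above 0.032 m and contact force between the fingers and gauge_2 below 0.1 N)).
It also fails if it takes over 38 s, if anything falls off the work surface, if the arm or the gripper's body presses on something with over 40 N, if the wrist force passes 120 N, or if a joint passes its speed limit or range.

## Working session

There is one attempt and no reset: what is moved stays moved. The work goes in short steps, Python scripts to look and compute and a tool call to move; the robot and the scene stay as the last step left them, time stands still between calls to the robot, and variables do not carry over. Pictures are saved under pics/ and viewed, about 8 in all and at most 12, crops included, and the job is handed in when it is done.

Besides the shell and the picture viewer there is one more tool, called as name(argument=value, ...) on one line, values as JSON. arm_command: Moves the arm, as the interface text tells. Its arguments: {"type":"object","properties":{"plan":{"type":"array","items":{"type":"array","items":{"type":"array","items":{"type":"number"}}}},"squeeze":{"type":"number"}},"required":["plan"]}

```bash
mkdir -p pics; cat > h.py <<'E'
import numpy as np, cv2
from scipy.spatial.transform import Rotation as R
from station import *
def T():
    o=ctrl.get_obs(); M=np.eye(4); M[:3,:3]=R.from_rotvec(o['tool_rot']).as_matrix(); M[:3,3]=o['tool_pos']; return M
def c2w(n):
    c=calibration(n)
    return c['cam_to_world'] if n!='wrist' else T()@c['hand_eye']
def w(M,p): return (np.array(M)@np.r_[p,1])[:3]
def save(n,f):
    im=get_image(n); cv2.imwrite('pics/'+f,im[:,:,::-1]); return im
E
python3 - <<'E'
from h import *
np.set_printoptions(precision=4,suppress=True)
ims=[save(n,n+'0.png') for n in('top','side')]
cv2.imwrite('pics/both.png',cv2.resize(np.hstack(ims),(800,300))[:,:,::-1])
for n in('top','side'):
    M=c2w(n)
    for th in('knob_1','gauge_1','fixture','green_tray','red_tray'):
        print(n,th,[(round(d['conf'],2),w(M,d['at'])) for d in mark_of(n,th)])
print(ctrl.get_obs())
E
```

```text
top knob_1 [(0.81, array([0.5088, 0.2627, 0.0577])), (0.53, array([0.4856, 0.1095, 0.0545]))]
top gauge_1 [(0.79, array([0.5119, 0.2572, 0.0117])), (0.59, array([0.4848, 0.1174, 0.0108]))]
top fixture [(0.88, array([0.4976, 0.186 , 0.0014]))]
top green_tray [(0.97, array([ 0.637 , -0.2295,  0.0004]))]
top red_tray [(0.75, array([ 0.4386, -0.1018,  0.0041])), (0.17, array([0.5098, 0.2601, 0.0589]))]
side knob_1 [(0.66, array([0.5155, 0.263 , 0.0585])), (0.54, array([0.4915, 0.1137, 0.0578]))]
side gauge_1 [(0.86, array([0.5144, 0.2613, 0.0094])), (0.77, array([0.4852, 0.1081, 0.012 ]))]
side fixture [(0.71, array([0.5012, 0.1871, 0.0006]))]
side green_tray [(0.84, array([ 0.6355, -0.2248,  0.001 ]))]
side red_tray [(0.96, array([ 0.4386, -0.1006, -0.0022]))]
{'t': 0.6, 'q': array([ 1.142 ,  0.0527,  1.6129, -0.    ,  1.476 , -0.119 ]), 'dq': array([-0.0003, -0.002 , -0.0003,  0.0009,  0.0009,  0.    ]), 'effort': array([ -0.0009, -39.3405, -37.0231,  -0.0001,   0.0006,   0.    ]), 'tool_pos': array([0.1905, 0.5952, 0.2313]), 'tool_rot': array([ 0.2431,  1.5571, -0.2431]), 'contact_force': array([ 0.3941, -0.4827, -0.4511]), 'wrist_torque': array([ 0.0126, -0.0126, -0.008 ]), 'opening': 0.08572866482042489}
```

View pics/top0.png

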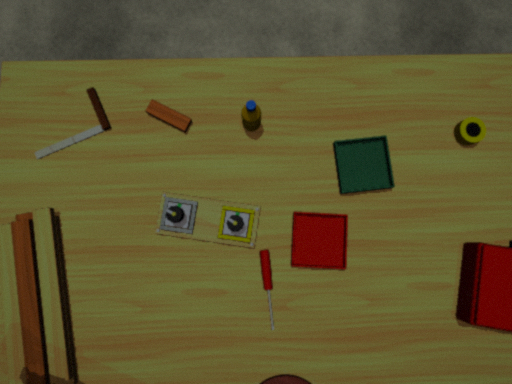

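The top view shows the yellow nest at about (236,224), the grey nest at (177,215), the green tray at (363,165) and the red tray at (319,240). The yellow nest is at about (0.487, 0.111) m. Next I go above it.

```bash
cat >> h.py <<'E'
np.set_printoptions(precision=4,suppress=True)
def go(p): # shift in tool axes to world p
    M=T(); return M[:3,:3].T@(np.array(p)-M[:3,3])
E
python3 - <<'E'
from h import *
print(T()); print(calibration('wrist')); print(go([.487,.111,.23]))
E
```

```text
[[ 0.      0.3048  0.9524  0.1905]
 [-0.      0.9524 -0.3048  0.5952]
 [-1.     -0.      0.      0.2313]
 [ 0.      0.      0.      1.    ]]
{'fx': 293.1022719539249, 'fy': 293.1022719539249, 'cx': 254.54696508847894, 'cy': 188.8201916711699, 'hand_eye': array([[ 0.0002, -0.2821,  0.9594, -0.1436],
       [ 1.    , -0.0004, -0.0003, -0.0018],
       [ 0.0005,  0.9594,  0.2821, -0.0714],
       [ 0.    ,  0.    ,  0.    ,  1.    ]])}
[ 0.0013 -0.3708  0.43  ]
```

arm_command(plan=[[[0, -0.0247, 0.0287, 0, 0, 0, 0.085], [0, -0.0247, 0.0287, 0, 0, 0, 0.085], [0, -0.0247, 0.0287, 0, 0, 0, 0.085], [0, -0.0247, 0.0287, 0, 0, 0, 0.085], [0, -0.0247, 0.0287, 0, 0, 0, 0.085], [0, -0.0247, 0.0287, 0, 0, 0, 0.085], [0, -0.0247, 0.0287, 0, 0, 0, 0.085], [0, -0.0247, 0.0287, 0, 0, 0, 0.085], [0, -0.0247, 0.0287, 0, 0, 0, 0.085], [0, -0.0247, 0.0287, 0, 0, 0, 0.085], [0, -0.0247, 0.0287, 0, 0, 0, 0.085], [0, -0.0247, 0.0287, 0, 0, 0, 0.085], [0, -0.0247, 0.0287, 0, 0, 0, 0.085], [0, -0.0247, 0.0287, 0, 0, 0, 0.085], [0, 0, 0, 0, 0, 0, 0.085]]])

```text
t: 1.85
tool_pos: [0.4797, 0.1258, 0.2331]
tool_rot: [0.24, 1.549, -0.233]
contact_force: [-0.7, 0.9, 1.0]
opening: 0.0854
```

```bash
python3 - <<'E'
from h import *
print(T(),ctrl.get_obs()['q'])
im=save('wrist','w1.png'); M=c2w('wrist')
for th in('knob_1','gauge_1'):
    print(th,[(round(d['conf'],2),w(M,d['at'])) for d in mark_of('wrist',th)])
E
```

```text
[[ 0.0094  0.297   0.9548  0.4797]
 [ 0.0033  0.9549 -0.297   0.1258]
 [-1.      0.0059  0.008   0.2331]
 [ 0.      0.      0.      1.    ]] [ 0.1049 -0.2723  1.9097  0.0023  1.4944 -1.1645]
knob_1 [(0.77, array([0.5119, 0.259 , 0.0626])), (0.65, array([0.4828, 0.1098, 0.0595]))]
gauge_1 [(0.83, array([0.5098, 0.2611, 0.0148])), (0.57, array([0.4827, 0.1116, 0.0095]))]
```

View pics/w1.png

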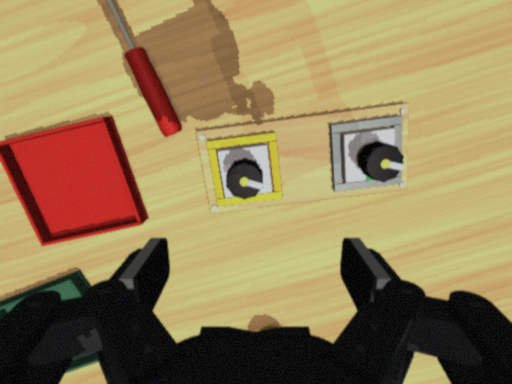

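The wrist view shows the yellow-nest knob at about (245,178) and the grey-nest one at (378,161), both with white pointers. I'll refine the yellow knob by fitting a cylinder silhouette over the three views.

```bash
cat >> h.py <<'E'
from scipy.optimize import least_squares
def proj(c,M,P):
    q=(np.linalg.inv(M)@np.c_[P,np.ones(len(P))].T)[:3]
    return np.c_[c['fx']*q[0]/q[2]+c['cx'],c['fy']*q[1]/q[2]+c['cy']].astype(np.float32)
a=np.linspace(0,2*np.pi,60)
RIM=np.array([[.02*np.cos(t),.02*np.sin(t),h] for h in(-.014,.014) for t in a])
def cen(pts):
    m=cv2.moments(cv2.convexHull(pts)); return np.array([m['m10'],m['m01']])/m['m00']
def knob(cams,guess):
    obs=[]
    for n in cams:
        M=c2w(n); get_image(n); c=calibration(n)
        g=proj(c,M,np.array([guess]))[0]
        ds=[d['mask'].astype(np.uint8) for d in cut_out(n,'knob_1')]
        best=None
        for m in ds:
            mm=cv2.moments(m,True)
            if mm['m00']<10: continue
            p=np.array([mm['m10'],mm['m01']])/mm['m00']
            if np.linalg.norm(p-g)<25*(4 if n=='wrist' else 1)/2: best=(p,mm['m00']); break
        if best is None: print(n,'none'); continue
        print(n,'obs',best,'guess',g); obs.append((c,M,best[0]))
    f=lambda p:np.concatenate([(cen(proj(c,M,RIM+p))-o) for c,M,o in obs])
    r=least_squares(f,guess,x_scale=.01); print('fit',r.x,'res',r.fun); return r.x
E
python3 - <<'E'
from h import *
k=knob(['top','side','wrist'],[.485,.111,.058])
k=knob(['wrist'],[.485,.111,.058])
knob(['top','side','wrist'],[.511,.261,.058])
print(go([k[0],k[1],.13]))
E
```

```text
top none
side obs (array([224.5125, 185.2542]), 240.0) guess [224.2896 186.3432]
wrist obs (array([239.5706, 182.2468]), 1155.0) guess [239.3651 181.1974]
fit [0.485  0.1116 0.0609] res [-0.3702  0.0758 -0.0172  0.1723]
wrist obs (array([239.3636, 182.1485]), 1199.0) guess [239.4838 180.9976]
fit [0.4855 0.1109 0.0581] res [ 0. -0.]
top none
side obs (array([209.2563, 157.2312]), 199.0) guess [208.9008 157.5388]
wrist obs (array([375.7156, 166.0907]), 1445.0) guess [376.368  163.8639]
fit [0.5115 0.2576 0.0612] res [ 0.2381 -0.1721 -0.0157 -0.1229]
[ 0.1027 -0.0173  0.0132]
```

arm_command(plan=[[[0.034, -0.0058, 0.0044, 0, 0.46, -0.34, 0.085], [0.034, -0.0058, 0.0044, 0, 0, 0, 0.085], [0.034, -0.0058, 0.0044, 0, 0, 0, 0.085], [0, 0, 0, 0, 0, 0, 0.085]]])

```text
t: 3.03
tool_pos: [0.4885, 0.1106, 0.1323]
tool_rot: [0.234, 1.551, -0.227]
contact_force: [-1.3, -0.6, -1.5]
opening: 0.0855
```

```bash
python3 - <<'E'
from h import *
print(T()); save('wrist','w2.png')
k=knob(['side','wrist'],[.485,.111,.060])
k=knob(['wrist'],[.485,.111,.060])
M=c2w('wrist'); print(w(M,mark_of('wrist','knob_1')[0]['at']))
print(go([.485,.111,.043]))
E
```

```text
[[ 0.0083  0.2896  0.9571  0.4885]
 [ 0.0035  0.9571 -0.2896  0.1106]
 [-1.      0.0058  0.007   0.1323]
 [ 0.      0.      0.      1.    ]]
side obs (array([224.5863, 185.5261]), 249.0) guess [224.2738 185.6821]
wrist obs (array([251.8297, 185.7414]), 2378.0) guess [251.5472 184.1238]
fit [0.4853 0.1112 0.0601] res [-0.2493  0.1111  0.0066  0.0831]
wrist obs (array([250.9282, 183.6096]), 2382.0) guess [250.79  182.193]
fit [0.4851 0.1111 0.06  ] res [-0.  0.]
[0.4858 0.1084 0.0594]
[ 0.0985 -0.0049 -0.0104]
```

View pics/w2.png

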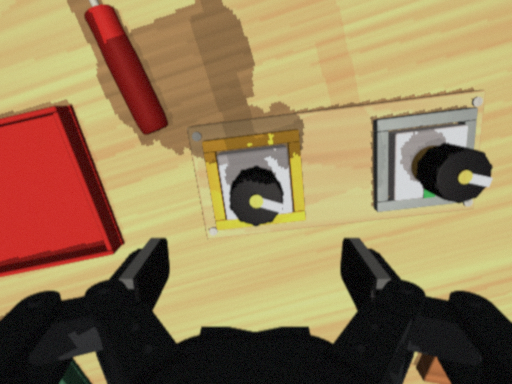

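Close up, the knob is at (255,196) with its pointer to the right and slightly down. All fits agree on (0.485, 0.111, 0.060).

```bash
python3 - <<'E'
from h import *
print(T(),go([.485,.111,.043]))
E
```

```text
[[ 0.0243  0.288   0.9573  0.494 ]
 [ 0.0051  0.9576 -0.2882  0.1122]
 [-0.9997  0.0119  0.0217  0.1418]
 [ 0.      0.      0.      1.    ]] [ 0.0985 -0.0049 -0.0104]
```

```bash
python3 - <<'E'
from h import *
for i in range(3):
    get_image('wrist'); o=ctrl.get_obs(); print(o['t'],o['tool_pos'],o['tool_rot'],o['dq'])
E
```

```text
3.4833 [0.4938 0.1121 0.1413] [ 0.2353  1.536  -0.222 ] [-0.0008  0.0051  0.0113 -0.0006 -0.0016  0.0018]
3.5333 [0.4935 0.1121 0.1409] [ 0.2353  1.5367 -0.2222] [-0.001   0.0046  0.0091  0.0005 -0.0032 -0.0016]
3.5833 [0.4933 0.112  0.1405] [ 0.2353  1.5372 -0.2224] [-0.002   0.0053  0.0078 -0.0031 -0.0005 -0.0017]
```

arm_command(plan=[[[0.015, -0.001, -0.002, 0, 0.65, -0.35, 0.085], [0.015, -0.001, -0.002, 0, 0.6, -0.35, 0.085], [0.015, -0.001, -0.002, 0, 0, 0, 0.085], [0.015, -0.001, -0.002, 0, 0, 0, 0.085], [0.01, 0, 0, 0, 0, 0, 0.085], [0.005, 0, 0, 0, 0, 0, 0.085], [0, 0, 0, 0, 0, 0, 0.085], [0, 0, 0, 0, 0, 0, 0.085]]])

```text
t: 4.25
tool_pos: [0.4816, 0.1104, 0.0554]
tool_rot: [0.227, 1.57, -0.232]
contact_force: [0.4, 0.7, 0.5]
opening: 0.085
```

```bash
python3 - <<'E'
from h import *
get_image('wrist');print(T(),go([.485,.111,.043])); o=ctrl.get_obs(); print(o['t'],o['dq'])
E
```

```text
[[-0.0114  0.288   0.9576  0.4816]
 [-0.0018  0.9576 -0.288   0.1104]
 [-0.9999 -0.005  -0.0104  0.0555]
 [ 0.      0.      0.      1.    ]] [0.0125 0.0016 0.0032]
4.3 [ 0.0012 -0.0136 -0.0086  0.001   0.0036 -0.0018]
```

arm_command(plan=[[[0.005, 0.0008, 0.0016, 0, -0.3, 0.2, 0.085], [0.005, 0.0008, 0.0016, 0, -0.3, 0.1, 0.085], [0.002, 0, 0, 0, 0, 0, 0.07], [0, 0, 0, 0, 0, 0, 0.06]]])

```text
t: 4.63
tool_pos: [0.4877, 0.1113, 0.0449]
tool_rot: [0.23, 1.552, -0.228]
contact_force: [-0.3, -0.1, -1.1]
opening: 0.0633
```

```bash
python3 - <<'E'
from h import *
print(T(),go([.485,.111,.043])); o=ctrl.get_obs(); print(o['t'],o['dq'],o['opening'])
E
```

```text
[[ 0.0066  0.288   0.9576  0.4877]
 [ 0.0008  0.9576 -0.288   0.1113]
 [-1.      0.0027  0.0061  0.0449]
 [ 0.      0.      0.      1.    ]] [ 0.0019 -0.001  -0.0026]
4.6333 [ 0.0012  0.0001 -0.0081 -0.0014 -0.0064 -0.0002] 0.06331983577973704
```

arm_command(plan=[[[0, -0.0007, -0.0017, 0, 0.35, -0.1, 0.05], [0, 0, -0.0006, 0, 0, 0, 0.045], [0, 0, 0, 0, 0, 0, 0.035], [0, 0, 0, 0, 0, 0, 0.03], [0, 0, 0, 0, 0, 0, 0.03], [0, 0, 0, 0, 0, 0, 0.03]]], squeeze=40)

```text
t: 5.13
tool_pos: [0.4858, 0.1115, 0.0459]
tool_rot: [0.231, 1.558, -0.228]
contact_force: [0.5, 1.3, -1.1]
opening: 0.0387
```

```bash
python3 - <<'E'
from h import *
print(T(),go([.485,.111,.043])); o=ctrl.get_obs(); print(o['t'],o['q'],o['opening'],o['contact_force'],o['wrist_torque'])
E
```

```text
[[ 0.0013  0.2879  0.9576  0.4858]
 [ 0.0015  0.9576 -0.2879  0.1115]
 [-1.      0.0018  0.0008  0.0459]
 [ 0.      0.      0.      1.    ]] [ 0.0029 -0.0008 -0.0006]
5.1333 [ 0.0755 -0.0563  2.0514  0.0015  1.145  -1.2038] 0.03871578616680344 [ 0.4721  1.3162 -1.0731] [ 0.046  -0.0742  0.0233]
```

arm_command(plan=[[[0.0003, 0, 0, 5, 0, 0, 0.03], [0.0003, 0, 0, 5, 0, 0, 0.03], [0.0003, 0, 0, 5, 0, 0, 0.03], [0.0003, 0, 0, 5, 0, 0, 0.03], [0.0003, 0, 0, 5, 0, 0, 0.03]]])

```text
t: 5.55
tool_pos: [0.4863, 0.1119, 0.0446]
tool_rot: [0.586, 1.489, -0.581]
contact_force: [0.3, 1.0, -0.6]
opening: 0.0389
```

```bash
python3 - <<'E'
from h import *
print(T(),go([.485,.111,.043])); o=ctrl.get_obs(); print(o['t'],o['q'],o['opening'],o['contact_force'],o['wrist_torque'])
E
```

```text
[[ 0.0032  0.6791  0.734   0.4863]
 [ 0.0022  0.734  -0.6791  0.1119]
 [-1.      0.0038  0.0009  0.0446]
 [ 0.      0.      0.      1.    ]] [ 0.0016 -0.0016 -0.0004]
5.55 [ 0.0758 -0.0541  2.0518  0.0021  1.1405 -0.7493] 0.0388894907720949 [ 0.3063  0.9893 -0.6364] [0.087  0.02   0.0483]
```

Turned about 26° so far with little torque, so I continue.

arm_command(plan=[[[0.0003, 0, 0, 5, 0, 0, 0.03], [0.0003, 0, 0, 5, 0, 0, 0.03], [0.0003, 0, 0, 5, 0, 0, 0.03], [0.0003, 0, 0, 5, 0, 0, 0.03]]])

```text
t: 5.88
tool_pos: [0.4865, 0.1121, 0.0435]
tool_rot: [0.868, 1.39, -0.862]
contact_force: [-0.2, 0.0, 0.0]
opening: 0.0385
```

```bash
python3 - <<'E'
from h import *
print(T(),go([.485,.111,.043])); o=ctrl.get_obs(); print(o['t'],o['q'],o['opening'],o['contact_force'],o['wrist_torque'])
E
```

```text
[[ 0.0038  0.8969  0.4422  0.4865]
 [ 0.0022  0.4422 -0.8969  0.1121]
 [-1.      0.0044 -0.0003  0.0435]
 [ 0.      0.      0.      1.    ]] [ 0.0005 -0.0018  0.0003]
5.8833 [ 0.0761 -0.0521  2.0522  0.0021  1.1376 -0.3829] 0.03845538083701936 [-0.2425  0.0263  0.0357] [0.0346 0.0314 0.0765]
```

arm_command(plan=[[[0.0003, 0, 0, 5, 0, 0, 0.03], [0.0003, 0, 0, 5, 0, 0, 0.03], [0.0003, 0, 0, 5, 0, 0, 0.03], [0.0003, 0, 0, 5, 0, 0, 0.03], [0.0003, 0, 0, 5, 0, 0, 0.03], [0, 0, 0, 5, 0, 0, 0.03]]])

```text
t: 6.38
tool_pos: [0.4866, 0.1125, 0.0424]
tool_rot: [1.276, 1.166, -1.269]
contact_force: [-0.6, -2.6, -0.1]
opening: 0.0388
```

```bash
python3 - <<'E'
from h import *
print(T(),go([.485,.111,.043])); o=ctrl.get_obs(); print(o['t'],o['q'],o['opening'],o['contact_force'],o['wrist_torque'])
im=save('wrist','w3.png')
E
```

```text
[[ 0.0038  0.9962 -0.0865  0.4866]
 [ 0.0021 -0.0865 -0.9962  0.1125]
 [-1.      0.0036 -0.0024  0.0424]
 [ 0.      0.      0.      1.    ]] [-0.0006 -0.0014  0.0017]
6.3833 [ 0.0772 -0.05    2.0523  0.002   1.1354  0.1629] 0.038829655089434575 [-0.6347 -2.5616 -0.1419] [-0.368   0.1388  1.1269]
```

View pics/w3.png

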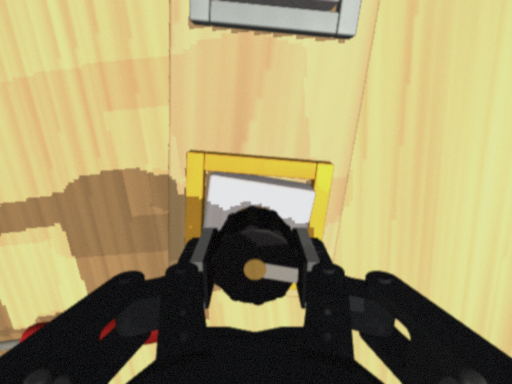

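The pointer now points right in the picture, roughly world +x. Torque stayed near the 0.06–0.08 drag level past 47°, then rose to 1.1 N m at about 78°, so the knob is home. I'll turn slightly further to confirm the slip.

arm_command(plan=[[[0, 0, 0, 5, 0, 0, 0.03], [0, 0, 0, 5, 0, 0, 0.03], [0, 0, 0, 5, 0, 0, 0.03], [0, 0, 0, 0, 0, 0, 0.03]]])

```text
t: 6.77
tool_pos: [0.4868, 0.1134, 0.0425]
tool_rot: [1.463, 1.024, -1.453]
contact_force: [0.4, 0.6, -1.1]
opening: 0.0386
```

```bash
python3 - <<'E'
from h import *
print(T(),go([.485,.111,.043])); o=ctrl.get_obs(); print(o['t'],o['q'],o['opening'],o['contact_force'],o['wrist_torque'])
E
```

```text
[[ 0.0055  0.9413 -0.3375  0.4868]
 [ 0.0017 -0.3375 -0.9413  0.1134]
 [-1.      0.0046 -0.0035  0.0425]
 [ 0.      0.      0.      1.    ]] [-0.0005 -0.0009  0.0029]
6.7667 [ 0.0792 -0.0501  2.0521  0.0014  1.1339  0.4229] 0.03859202931886634 [ 0.4368  0.6381 -1.1018] [0.123  0.0052 0.9045]
```

arm_command(plan=[[[0, 0, 0, 0, 0, 0, 0.06], [0, 0, 0, 0, 0, 0, 0.06], [0, 0, 0, 0, 0, 0, 0.06]]])

```text
t: 7.02
tool_pos: [0.4869, 0.1134, 0.0426]
tool_rot: [1.46, 1.027, -1.449]
contact_force: [0.4, 0.6, -0.7]
opening: 0.0601
```

```bash
python3 - <<'E'
from h import *
print(T(),go([.485,.111,.041])); o=ctrl.get_obs(); print(o['t'],o['opening'],o['contact_force'],o['wrist_torque'])
im=save('wrist','w4.png'); s=save('side','s4.png')
c=cv2.resize(s[140:220,170:280],None,fx=3.6,fy=3.6,interpolation=cv2.INTER_CUBIC)
a=np.zeros((384,512+c.shape[1],3),np.uint8); a[:,:512]=im; a[:c.shape[0],512:]=c
cv2.imwrite('pics/c4.png',cv2.resize(a,(800,int(384*800/a.shape[1])))[:,:,::-1])
E
```

```text
[[ 0.0056  0.9428 -0.3332  0.4869]
 [ 0.002  -0.3332 -0.9429  0.1134]
 [-1.      0.0046 -0.0038  0.0426]
 [ 0.      0.      0.      1.    ]] [ 0.0016 -0.001   0.0029]
7.0167 0.060060371468632724 [ 0.3721  0.6243 -0.654 ] [0.0647 0.0155 0.0261]
```

View pics/c4.png

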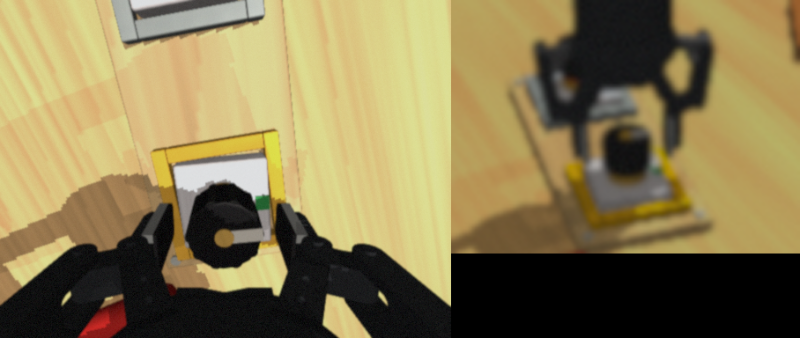

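The pointer lines up with the green mark and no red band shows in the side view, so the knob is home and goes to the green tray. Regrip and lift.

arm_command(plan=[[[0.001, -0.0005, 0.0015, 0, 0, 0, 0.05], [0.0005, -0.0005, 0.0014, 0, 0, 0, 0.045], [0, 0, 0, 0, 0, 0, 0.03], [0, 0, 0, 0, 0, 0, 0.03], [0, 0, 0, 0, 0, 0, 0.03], [0, 0, 0, 0, 0, 0, 0.03], [-0.003, 0, 0, 0, 0, 0, 0.03], [-0.006, 0, 0, 0, 0, 0, 0.03], [-0.01, 0, 0, 0, 0, 0, 0.03], [-0.01, 0, 0, 0, 0, 0, 0.03], [-0.01, 0, 0, 0, 0, 0, 0.03], [-0.01, 0, 0, 0, 0, 0, 0.03], [-0.006, 0, 0, 0, 0, 0, 0.03], [-0.002, 0, 0, 0, 0, 0, 0.03], [0, 0, 0, 0, 0, 0, 0.03]]], squeeze=80)

```text
t: 8.37
tool_pos: [0.484, 0.1102, 0.1045]
tool_rot: [1.46, 1.027, -1.449]
contact_force: [-0.1, 0.0, -2.0]
opening: 0.0378
```

```bash
python3 - <<'E'
from h import *
o=ctrl.get_obs(); print(o['t'],o['opening'],o['contact_force'],o['wrist_torque'])
for n in('top','side'):
    get_image(n); M=c2w(n)
    print(n,[(round(d['conf'],2),w(M,d['at'])) for d in mark_of(n,'green_tray')])
save('side','s5.png')
k=knob(['side','wrist'],[.486,.113,.105])
print(T(),go([.636,-.228,.11]),ctrl.get_obs()['dq'])
E
```

```text
8.3667 0.037801645518199554 [-0.1263  0.0421 -2.0268] [-0.0195 -0.0053  0.0158]
top [(0.68, array([ 0.6352, -0.2281, -0.0006]))]
side [(0.64, array([ 0.637 , -0.2234,  0.003 ]))]
side obs (array([223.4861, 166.1275]), 251.0) guess [223.9143 169.9287]
wrist obs (array([254.4817, 252.1626]), 6803.0) guess [257.6373 233.8723]
fit [0.4838 0.1118 0.1171] res [-0.2735  0.0478  0.0519  0.0069]
[[ 0.0028  0.9428 -0.3332  0.483 ]
 [ 0.0017 -0.3332 -0.9428  0.1101]
 [-1.      0.0021 -0.0025  0.1026]
 [ 0.      0.      0.      1.    ]] [-0.0075  0.2569  0.2678] [-0.     -0.0012 -0.0042 -0.0011  0.0014  0.0015]
```

Lifted (about −2 N, knob at z 0.117). Now over to the green tray.

arm_command(plan=[[[-0.001, 0.006, 0.0062, 0, 0, 0, 0.03], [-0.001, 0.011, 0.0115, 0, 0, 0, 0.03], [-0.001, 0.016, 0.0167, 0, 0, 0, 0.03], [-0.001, 0.016, 0.0167, 0, 0, 0, 0.03], [-0.001, 0.016, 0.0167, 0, 0, 0, 0.03], [-0.001, 0.016, 0.0167, 0, 0, 0, 0.03], [0, 0.016, 0.0167, 0, 0, 0, 0.03], [0, 0.016, 0.0167, 0, 0, 0, 0.03], [0, 0.016, 0.0167, 0, 0, 0, 0.03], [0, 0.016, 0.0167, 0, 0, 0, 0.03], [0, 0.016, 0.0167, 0, 0, 0, 0.03], [0, 0.016, 0.0167, 0, 0, 0, 0.03], [0, 0.016, 0.0167, 0, 0, 0, 0.03], [0, 0.016, 0.0167, 0, 0, 0, 0.03], [0, 0.012, 0.0125, 0, 0, 0, 0.03], [0, 0.008, 0.008, 0, 0, 0, 0.03], [0, 0.004, 0.004, 0, 0, 0, 0.03], [0, 0, 0, 0, 0, 0, 0.03], [0, 0, 0, 0, 0, 0, 0.03]]])

```text
t: 10.4
tool_pos: [0.628, -0.2221, 0.1048]
tool_rot: [1.453, 1.029, -1.457]
contact_force: [-0.6, 0.1, -1.3]
opening: 0.0378
```

```bash
python3 - <<'E'
from h import *
o=ctrl.get_obs(); print(o['t'],o['opening'],o['contact_force'])
im=save('wrist','w6.png'); s=save('top','t6.png')
c=cv2.resize(s[110:260,300:420],None,fx=2.56,fy=2.56)
a=np.hstack([im,c]); cv2.imwrite('pics/c6.png',cv2.resize(a,(800,int(384*800/a.shape[1])))[:,:,::-1])
M=c2w('wrist'); print([(round(d['conf'],2),w(M,d['at'])) for d in mark_of('wrist','green_tray')])
print(T(),go([.636,-.228,.0345]),ctrl.get_obs()['dq'])
E
```

```text
10.4 0.03780790639808363 [-0.642   0.109  -1.2754]
[]
[[-0.0017  0.9432 -0.3323  0.6279]
 [-0.0007 -0.3323 -0.9432 -0.2213]
 [-1.     -0.0013  0.0012  0.1049]
 [ 0.      0.      0.      1.    ]] [0.0704 0.01   0.0036] [ 0.0053 -0.0029 -0.0001 -0.0007 -0.0013  0.    ]
```

View pics/c6.png

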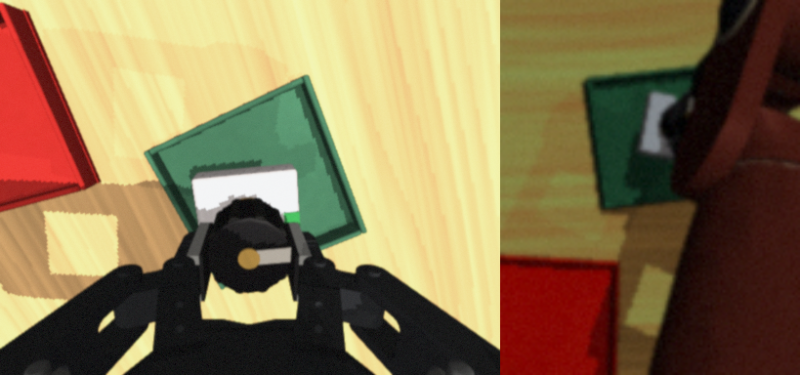

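The gauge hangs upright over the green tray, pointer still at the green mark. Lower it.

arm_command(plan=[[[0.006, 0.002, 0.001, 0, 0, 0, 0.03], [0.01, 0.002, 0.001, 0, 0, 0, 0.03], [0.01, 0.002, 0.001, 0, 0, 0, 0.03], [0.01, 0.002, 0.0006, 0, 0, 0, 0.03], [0.01, 0.002, 0, 0, 0, 0, 0.03], [0.008, 0, 0, 0, 0, 0, 0.03], [0.005, 0, 0, 0, 0, 0, 0.03], [0.002, 0, 0, 0, 0, 0, 0.03], [0, 0, 0, 0, 0, 0, 0.03], [0, 0, 0, 0, 0, 0, 0.03]]])

```text
t: 11.38
tool_pos: [0.6353, -0.2249, 0.0351]
tool_rot: [1.449, 1.036, -1.456]
contact_force: [-0.9, 1.4, -0.5]
opening: 0.038
```

```bash
python3 - <<'E'
from h import *
o=ctrl.get_obs(); print(o['t'],o['opening'],o['contact_force'],o['wrist_torque'],T(),go([.636,-.228,.0345]),o['dq'])
E
```

```text
11.3833 0.03795614825597011 [-0.9117  1.3577 -0.4737] [0.1102 0.1144 0.0192] [[-0.0054  0.9444 -0.3289  0.6353]
 [ 0.0015 -0.3289 -0.9444 -0.2249]
 [-1.     -0.0056  0.0004  0.0351]
 [ 0.      0.      0.      1.    ]] [0.0006 0.0017 0.0027] [-0.0009  0.004  -0.0027 -0.0012 -0.0009 -0.0003]
```

arm_command(plan=[[[0.001, 0, 0, 0, 0, 0.3, 0.03], [0.001, 0, 0, 0, 0, 0, 0.03]]])

```text
t: 11.55
tool_pos: [0.6358, -0.2252, 0.0349]
tool_rot: [1.451, 1.031, -1.451]
contact_force: [-2.6, 1.5, 2.4]
opening: 0.0378
```

Upward force of 2.4 N, so the gauge is on the tray floor. Release and back off.

arm_command(plan=[[[0, 0, 0, 0, 0, 0, 0.045], [0, 0, 0, 0, 0, 0, 0.06], [0, 0, 0, 0, 0, 0, 0.08], [0, 0, 0, 0, 0, 0, 0.085], [0, 0, 0, 0, 0, 0, 0.085], [-0.005, 0, 0, 0, 0, 0, 0.085], [-0.01, 0, 0, 0, 0, 0, 0.085], [-0.015, 0, 0, 0, 0, 0, 0.085], [-0.02, 0, 0, 0, 0, 0, 0.085], [-0.02, 0, 0, 0, 0, 0, 0.085], [-0.02, 0, 0, 0, 0, 0, 0.085], [-0.02, 0, 0, 0, 0, 0, 0.085], [-0.015, 0, 0, 0, 0, 0, 0.085], [-0.01, 0, 0, 0, 0, 0, 0.085], [-0.005, 0, 0, 0, 0, 0, 0.085], [0, 0, 0, 0, 0, 0, 0.085]]])

```text
t: 12.88
tool_pos: [0.6386, -0.2263, 0.1981]
tool_rot: [1.455, 1.015, -1.44]
contact_force: [-0.1, 0.5, 0.1]
opening: 0.0847
```

```bash
python3 - <<'E'
from h import *
o=ctrl.get_obs(); print(o['t'],o['opening'],o['contact_force'])
im=save('wrist','w7.png'); s=save('side','s7.png')
cv2.imwrite('pics/c7.png',cv2.resize(np.hstack([im,s]),(800,300))[:,:,::-1])
k=knob(['side','wrist'],[.636,-.226,.047])
knob(['side'],[.511,.261,.058])
E
```

```text
12.8833 0.08465377461312004 [-0.0839  0.4663  0.1227]
side obs (array([360.4806, 249.7933]), 387.0) guess [361.1852 251.5171]
wrist obs (array([251.326 , 174.0212]), 1371.0) guess [251.6837 174.5804]
fit [ 0.6363 -0.2237  0.05  ] res [ 0.3511  0.0079 -0.153  -0.0704]
side obs (array([209.3889, 156.9293]), 198.0) guess [208.9008 157.5388]
fit [0.5126 0.2609 0.0597] res [-0. -0.]
```

View pics/c7.png

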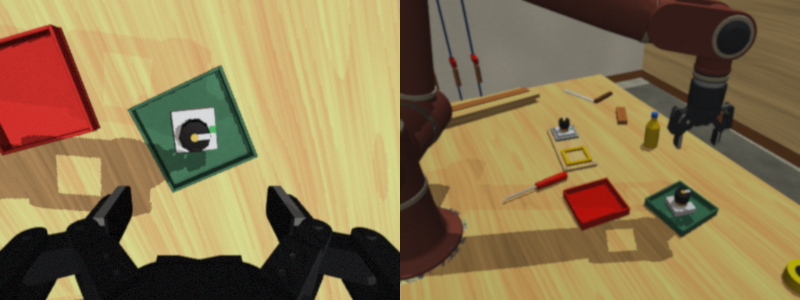

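The gauge stands upright in the middle of the green tray with its pointer at the green mark. The other knob is still in the grey nest.

```bash
python3 -c "
from station import *; print(finish_job())"
```

```text
the job is handed in; nothing more can be done
None
```

I turned the knob in the yellow test nest clockwise to its stop. It went fully home, so it now stands in the green tray, and I handed the job in at about 13 s of the 38 s allowed (no verdict is reported).

- **Turning:** torque was still at drag level (about 0.08 N m) 47° into the turn, past where a faulty knob would bind. It read 1.1 N m by 78°, and a further 15° only slipped in the fingers. The pointer lined up with the green mark, and no red band showed in a blurry side-view crop.
- **Placing:** I gripped the knob again, lifted it with its gauge and lowered it to contact (2.4 N upward on the fingers) before letting go.
- **Last checks:** the final fit puts the knob at (0.636, -0.224, 0.050) m, within about 5 mm of the green tray's centre. It looks upright and the gripper is clear.
- **Other knob:** it is still in the grey nest at about (0.513, 0.261) m. I did not touch it.
- **Disagreements and misses:**
  - Fitted heights came out 2 to 3 mm above the stated ones (0.050 against 0.047 m for the placed knob), about the calibration error.
  - The cut-out network found no knob in the top view.
  - The wrist camera did not detect the tray while the gauge hung over it, so I used the earlier top and side readings.

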